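# Fit the pad spacer into a bicycle disc-brake caliper

### The arm

A 6-joint arm with a two-finger parallel gripper is mounted at the origin on the work surface. World frame = base frame: x ahead of the robot, y to its left, z up, the work surface at z = 0. Lengths are in m, angles in degrees, forces in N, time in s.
With the tool pointing down it reaches from about 0.35 to 0.875 m from the base axis. Payload 4.2 kg.
Tool frame: the origin (TCP) lies midway between the tips of the shut fingers; the grasp point (between the pads) lies 19 mm behind it (hold_point_z is the z of the grasp point in the tool frame, in m); z points along the fingers, y is the direction in which the jaws open and shut (so a half turn about z gives the same grasp; the last joint's range is limited). The gripper opens to 87 mm and grips with 3 to 60 N. Pads are 19 mm wide; open, the fingers measure 117 mm over their backs; the gripper's body (75 mm by 190 mm) begins 51 mm behind the grasp point.
Start: joints at [-61.043, 22.042, 0.453, 0, -68.411, -14.817], TCP at [0.153, -0.606, 0.223] pointing down, gripper open.
Joint ranges: [-179.83, 179.83], [-69.29, 118.12], [-61.27, 80.66], [-181.25, 117.63], [-171.15, -9.14], [-177.46, 177.46]. Speed limits (degrees/s): [159.86, 159.86, 180, 180, 180, 180].

### API

Orientations are given as a 3x3 rotation matrix whose columns are the frame's x, y, z axes.
In Python, from station import * gives the robot as it stands. The module is installed in compiled form; this text tells all that it offers.
- The arm moves only by the tool jog_arm, never from a script. Its argument "moves" is a list of rows, each a list of 7 numbers: the closure, from -1 (fully open) to 1 (shut), then the shift along the tool's x, y, z in m, then the turn, a rotation vector about the tool's x, y, z in rad. In form: [[gripper, x, y, z, wx, wy, wz], ...]. A call has exactly 10 rows; each row is the pose to reach, as a shift and turn from the pose commanded when the call began, along the tool's axes at that moment; what a row does not reach only later rows make up. A row lasts 1/12 s, in which the tool goes at most 41.7 mm and 7.16 degrees, less where a joint would pass 70% of its speed; a pose out of reach is approached as far as the arm can. A call with a gripper value outside its range is refused whole. The fingers move at their own pace and stop on an object; the grip force is fixed at half the most. Time passes only in rows, so rows that repeat a pose let the fingers close, or fill a call up. It gives the time, the measured TCP pose, the force and the opening at its end, in the units of the state.
- sense(): the state, without advancing time (a new reading comes with each control period).
- capture(name): name is "scene" or "top" or "wrist"; returns a dict with "frame" (384x512x3 uint8, red, green, blue), "fov_y" (degrees; the focal length in pixels is half the picture's height over the tangent of half this angle, whatever the lens; pixels are square), "cx", "cy" (the principal point, pixels), "k1" (the pictures are not rectified: a ray, as slopes to the right and down, at radius r is drawn at 1 + k1 r^2 times it, then the intrinsics apply), "world_from_camera" (4x4, takes a point from camera to world coordinates). Camera axes: x right, y down, z forward; pixel columns grow to the right and rows downward; lengths in m; the calibration is good to about 2 mm. A picture is of the moment at which its call begins. There is no depth.
- finish_job(): hands the job in, once; it reports no verdict.
The state is a dict: "time_s": time; "joints": joint angles; "joint_velocities": joint speeds; "effort": joint torques, N m; "tcp_pos": TCP position; "ee_rot": TCP orientation; "wrist_force": force on the tool from outside, world axes, zero at the start; "moment": the same for the moment, N m; "gripper_width": opening from 0.0 (shut) to 1.0 (fully open).
Only numpy, scipy, OpenCV 4.12 (cv2) and the standard library are available. Lean on these libraries where they do the work, as an engineer would, in place of code of your own. Each camera call takes 0.05 s, during which the arm holds its last target.

### The job

The wheel is out, so the brake caliper held in the vise needs its pad spacer. Lift the T-shaped spacer out of the parts bin, start its flat blade squarely between the two brake pads, far enough that they hold it, and let go of it there, then push on its cross head until the blade is fully home, with the head sitting flat against the caliper. Leave the spacer in place, and leave the other things in the bin and on the bench where they are.

Things in the scene. Friction and masses are not known exactly. Their poses are not given: they have to be found in the camera images.
- vise: grey bench vise, fixed; origin on the bench under the line of its jaws; +x points from the worker's side (screw, tommy bar) to the rear, z up. Jaw tops at z = 118 mm, 90 mm wide, front of jaws at x = -47 mm; slide and screw reach x = -156 mm, all below z = 80 mm. The jaws hold an aluminium disc-brake caliper above them.
- caliper_top (a point): top edge of the caliper's flat front face, in the middle, 184 mm above the bench; axes as the vise's. The caliper is 96 mm wide (y), 70 mm deep (from here along +x), its underside at 128 mm, bosses and bolt heads on top up to 192 mm. Its front face, with the slot, looks to the vise's -x.
- slot_mouth (a point): centre of the mouth of the caliper's slot, in the plane of its flat front face, 156 mm above the bench; axes as the vise's (+x leads into the slot, y along it, z up). The slot is level, 18 mm high, 58 mm deep, 96 mm wide and open at both ends; an upper and a lower brake pad stand in it.
- pad_gap (a point): centre of the gap between the pads, 12 mm behind slot_mouth. Pads: 46 mm wide (y), centred, beginning 1 to 2 mm behind the mouth, bevelled from 10 mm apart there to 4 mm apart at 8 mm depth, level from there on. They are sprung together (3.5 N each, 4.5 N with the blade in) and yield 3 mm each: the 6 mm blade is pushed in with 5 to 15 N and, once 20 mm deep, stays level where it is left.
- spacer: black plastic pad spacer, T-shaped, 40 g, lying flat in the bin; origin on its underside at the middle of the front face of its head. The blade runs along +x from 0 to 54 mm, 36 mm wide (y), 6 mm thick (z 0 to 6 mm), its tip rounded over the last 3 mm. The cross head reaches from x = -16 mm to 0, 84 mm wide (y), 18 mm high (z 0 to 18 mm). Centre of mass about x = 12 mm.
- spacer_stop (a point): point on the spacer at the front face of the head, in the middle of the blade's thickness (3 mm above the spacer's origin); axes as the spacer's. When home it lies at slot_mouth, the head's front face against the caliper's front face.
- spacer_tip (a point): tip of the spacer's blade, 54 mm ahead of spacer_stop along its x, mid-thickness.
- bin: plain aluminium open parts bin, fixed, 220 x 300 mm outside, 42 mm high, walls and floor 5 mm thick; origin under its centre on the bench. x is its short side; z up. The spacer lies in one half (its +y or -y half) and the pedal in the other; the tyre lever lies along the +x wall.
- pedal: black bicycle pedal, 92 x 80 x 22 mm, lying in the bin; origin under its centre. Bystander.
- tyre_lever: white plastic tyre lever, 18 x 115 x 6 mm (long side y), lying in the bin by its +x wall; origin under its centre. Bystander.
- cone_spanner: steel spanner, 170 mm long, lying on the bench between bin and vise along x; bystander.
- lube_bottle: white bottle with black cap, 48 mm diameter, 135 mm high, standing; origin under its centre. Bystander.
- spray_can: grey can, 58 mm diameter, 180 mm high, standing; origin under its centre. Bystander.
- saddle: black bicycle saddle, about 255 x 125 x 70 mm; origin under its middle. Bystander.
- tape_roll: roll of yellow bar tape, 68 mm diameter, 32 mm high, lying flat; origin under its centre. Bystander.
Things that resemble listed ones, but are neither listed nor needed, are in the scene too. Leave any blue or yellow look-alike of the spacer alone.

How it is judged:
By the outcome, as a careful person would: the job done as asked, in the order asked, and still so for the second after the job is handed in, with the robot touching nothing.
It also fails if it takes over 64 s, if anything falls off the work surface, if the arm or the gripper's body presses on something with over 40 N, if the wrist force passes 120 N, or if a joint passes its speed limit or range.

## Working session

There is one attempt and no reset: what is moved stays moved. The work goes in short steps, Python scripts to look and compute and a tool call to move; the robot and the scene stay as the last step left them, time stands still between calls to the robot, and variables do not carry over. Pictures are saved under pics/ and viewed, and the job is handed in when it is done.

Besides the shell and the picture viewer there is one more tool, called after "Request:" as name(argument=value, ...) on one line, values as JSON. jog_arm: Moves the arm, as the interface text tells. Its arguments: {"type":"object","properties":{"moves":{"type":"array"}},"required":["moves"]}

```bash
mkdir -p pics; cat > h.py <<'E'
import numpy as np, cv2, pickle
from station import *
def grab(n,tag):
    c=capture(n); pickle.dump(c,open(f'pics/{tag}.pkl','wb'))
    cv2.imwrite(f'pics/{tag}.png',cv2.cvtColor(c['frame'],cv2.COLOR_RGB2BGR)); return c
def load(tag): return pickle.load(open(f'pics/{tag}.pkl','rb'))
def K(c):
    h=c['frame'].shape[0]; f=h/2/np.tan(np.radians(c['fov_y'])/2)
    return np.array([[f,0,c['cx']],[0,f,c['cy']],[0,0,1.]]), np.array([c['k1'],0,0,0,0.])
def ray(c,uv):
    k,d=K(c); p=cv2.undistortPoints(np.array(uv,float).reshape(-1,1,2),k,d).reshape(-1,2)
    T=np.array(c['world_from_camera']); r=np.c_[p,np.ones(len(p))]@T[:3,:3].T
    return T[:3,3],r
def onz(c,uv,z):
    o,r=ray(c,uv); return o+r*((z-o[2])/r[:,2])[:,None]
def proj(c,P):
    k,d=K(c);T=np.linalg.inv(np.array(c['world_from_camera']))
    return cv2.projectPoints(np.array(P,float).reshape(-1,3),cv2.Rodrigues(T[:3,:3])[0],T[:3,3],k,d)[0].reshape(-1,2)
def tri(c1,u1,c2,u2):
    o1,r1=ray(c1,u1);o2,r2=ray(c2,u2);a,b=r1[0],r2[0]
    s=np.linalg.lstsq(np.c_[a,-b],o2-o1,rcond=None)[0]
    p,q=o1+a*s[0],o2+b*s[1]; return (p+q)/2,np.linalg.norm(p-q)
def crop(tag,x0,y0,x1,y1,s,out):
    i=cv2.imread(f'pics/{tag}.png')[y0:y1,x0:x1]; cv2.imwrite(f'pics/{out}.png',cv2.resize(i,None,fx=s,fy=s,interpolation=cv2.INTER_CUBIC))
E
python3 - <<'E'
from h import *
for n in ("scene","top","wrist"): 
    c=grab(n,n+"0"); print(n,c['fov_y'],c['cx'],c['cy'],c['k1'],np.round(c['world_from_camera'],3).tolist())
print(sense())
E
```

```text
scene 48.436961370532735 259.4247618554547 192.76639330624633 -0.11650616195386082 [[0.223, 0.672, -0.706, 1.649], [0.975, -0.167, 0.15, -0.218], [-0.017, -0.722, -0.692, 1.21], [0.0, 0.0, 0.0, 1.0]]
top 52.0010908179729 256.29235795377065 193.60922037160444 -0.0694857896073853 [[-0.029, -0.998, 0.063, 0.467], [-0.999, 0.028, -0.018, 0.032], [0.016, -0.063, -0.998, 1.338], [0.0, 0.0, 0.0, 1.0]]
wrist 67.234140907965 256.95899161350576 191.52939731256208 0.022390118265341725 [[-0.245, 0.936, 0.252, 0.083], [0.97, 0.236, 0.064, -0.625], [0.001, 0.26, -0.966, 0.385], [0.0, 0.0, 0.0, 1.0]]
{'time_s': 0.15, 'joints': array([-6.10438267e+01,  2.20801855e+01,  3.99352419e-01, -1.83693289e-02,
       -6.84112571e+01, -1.48194242e+01]), 'joint_velocities': array([ 0.03961037,  0.01548459,  0.16171735,  0.13745343,  0.03048608,
       -0.04558986]), 'effort': array([-5.69272834e-04, -3.91050768e+01,  1.87586778e+01,  4.22233120e+00,
        1.23761271e-02, -1.40305256e-04]), 'tcp_pos': array([ 0.15257898, -0.60563779,  0.22173222]), 'ee_rot': array([[-9.69744394e-01, -2.44121984e-01, -5.17291883e-04],
       [-2.44122501e-01,  9.69743162e-01,  1.55066525e-03],
       [ 1.23088789e-04,  1.63003152e-03, -9.99998664e-01]]), 'wrist_force': array([-0.03611159,  0.22682534, -0.39819745]), 'moment': array([-0.01971713,  0.05290421, -0.0192221 ]), 'gripper_width': 0.9985242914197725}
```

View pics/scene0.png

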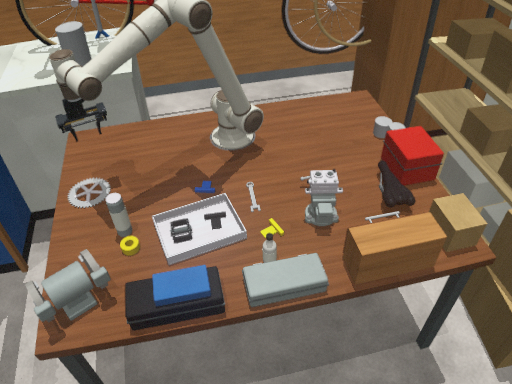

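View pics/top0.png

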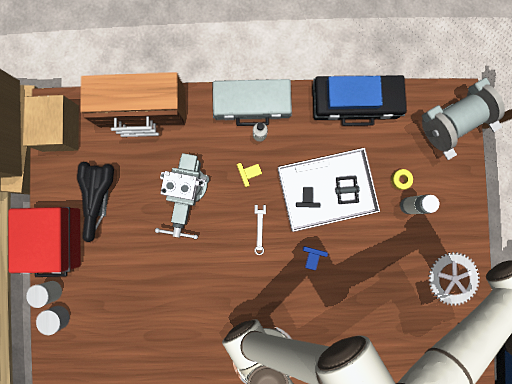

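View pics/wrist0.png

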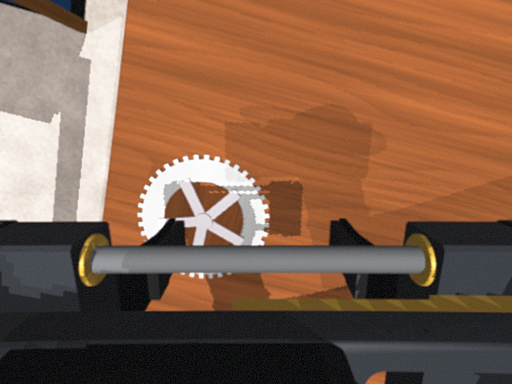

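Top picture: the black T lies in the bin at (307,197), with the blade pointing up (world +x). The blue T at (314,257) and yellow T at (248,173) are look-alikes outside the bin. The caliper is at (183,187), with the vise's tommy bar at (176,231). Only the black one in the bin fits the description, so I'll confirm it enlarged.

```bash
python3 - <<'E'
from h import *
crop('top0',140,140,390,280,3.2,'t0c'); crop('scene0',140,150,360,260,3.6,'s0c')
E
```

```text
(no output)
```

View pics/t0c.png

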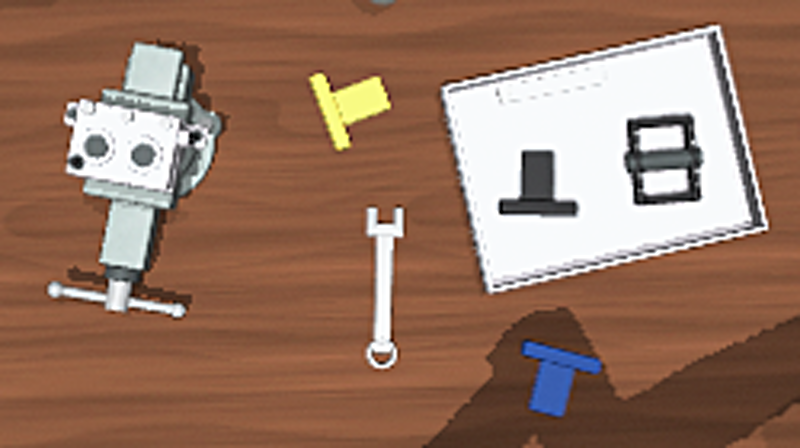

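View pics/s0c.png

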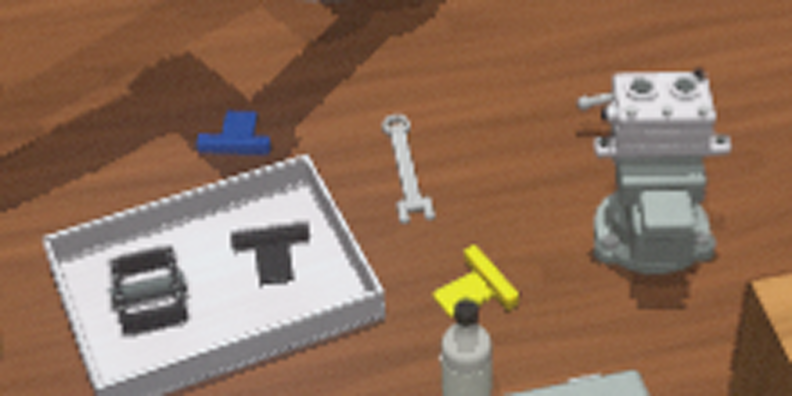

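```bash
python3 - <<'E'
from h import *
c=load('top0'); f=c['frame'].astype(int)
# spacer dark mask inside the bin
roi=np.zeros(f.shape[:2],bool); roi[180:220,293:325]=1
m=((f.sum(2)<240)&roi).astype(np.uint8)
n,l,st,ce=cv2.connectedComponentsWithStats(m); k=1+np.argmax(st[1:,4]); print(st[k],ce[k])
ys,xs=np.where(l==k)
for y in range(ys.min(),ys.max()+1): print(y,xs[ys==y].min(),xs[ys==y].max())
cn=cv2.findContours((l==k).astype(np.uint8),0,2)[0][0]
print(cv2.minAreaRect(cn))
# bin outline
m=((f.min(2)>190)); m[:140]=0;m[240:]=0;m[:,:270]=0;m[:,390:]=0
cn=max(cv2.findContours(m.astype(np.uint8),0,2)[0],key=cv2.contourArea); r=cv2.minAreaRect(cn); b=cv2.boxPoints(r)
print(r,b); print(onz(c,b,.042))
E
```

```text
[296 187  24  20 251] [307.51792829 198.4063745 ]
187 304 311
188 303 312
189 303 312
190 303 312
191 303 312
192 303 312
193 303 312
194 303 312
195 303 312
196 303 312
197 303 312
198 303 312
199 303 312
200 303 312
201 303 311
202 302 312
203 296 319
204 296 319
205 296 319
206 296 319
((307.5, 196.5), (19.0, 23.0), 90.0)
((328.6846923828125, 188.91258239746094), (66.1760482788086, 89.22464752197266), 77.19573211669922) [[277.84875 166.53441]
 [364.8546  146.76033]
 [379.52063 211.29076]
 [292.51477 231.06483]]
[[ 0.63673338 -0.06477795  0.042     ]
 [ 0.6963075  -0.36002785  0.042     ]
 [ 0.47833262 -0.39925886  0.042     ]
 [ 0.42202698 -0.10620052  0.042     ]]
```

```bash
python3 - <<'E'
from h import *
crop('top0',150,145,215,245,6,'t0v'); crop('scene0',290,160,350,230,8,'s0v')
E
```

```text
(no output)
```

View pics/t0v.png

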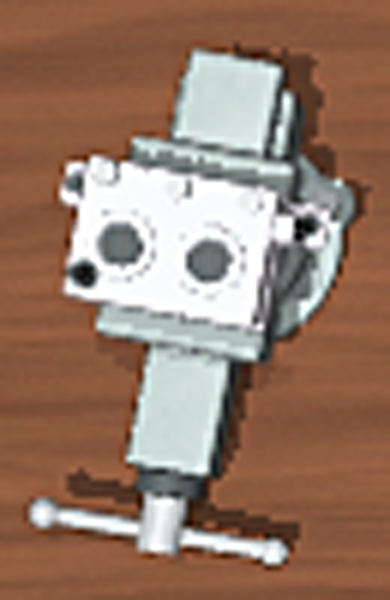

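View pics/s0v.png

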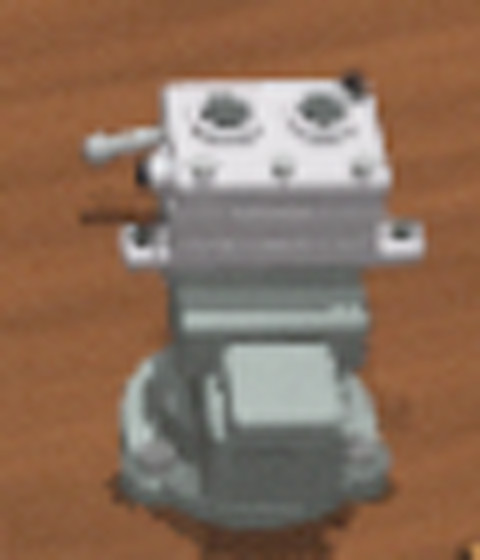

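```bash
python3 - <<'E'
from h import *
c=load('top0')
q=np.array([[63,295],[265,330],[280,195],[88,157]])/6+[150,145]-0.42
P=onz(c,q,.184); print(P, [np.linalg.norm(P[i]-P[i-1]) for i in range(4)])
d=P[0]-P[1]; print('front mid',(P[0]+P[1])/2,'yaw of y axis-90',np.degrees(np.arctan2(d[1],d[0]))-90)
d=P[3]-P[2]; print(np.degrees(np.arctan2(d[1],d[0]))-90)
# spacer
h=onz(c,[[295.5,206.6],[319.5,206.6],[319.5,202.6],[295.5,202.6]],.023);print(h)
b=onz(c,[[302.5,186.7],[312.5,186.7]],.011);print(b)
s=sense(); print(s['tcp_pos'],s['ee_rot'])
wc=np.array(load('wrist0')['world_from_camera']); R=s['ee_rot']
print('cam in tool',R.T@(wc[:3,3]-s['tcp_pos']), R.T@wc[:3,:3])
E
```

```text
[[0.54721309 0.29457818 0.184     ]
 [0.52731706 0.19578688 0.184     ]
 [0.59341438 0.18719964 0.184     ]
 [0.61486115 0.28139952 0.184     ]] [np.float64(0.06891978124106614), np.float64(0.10077485973915808), np.float64(0.06665280878949702), np.float64(0.09661046118764997)]
front mid [0.53726507 0.24518253 0.184     ] yaw of y axis-90 -11.38674414358816
-12.826069577594808
[[ 0.5026902  -0.1210155   0.023     ]
 [ 0.50035381 -0.20181121  0.023     ]
 [ 0.5137775  -0.20232687  0.023     ]
 [ 0.51608729 -0.12148111  0.023     ]]
[[ 0.56979141 -0.14859119  0.011     ]
 [ 0.56886484 -0.18267123  0.011     ]]
[ 0.15257898 -0.60563779  0.22173222] [[-9.69744394e-01 -2.44121984e-01 -5.17291883e-04]
 [-2.44122501e-01  9.69743162e-01  1.55066525e-03]
 [ 1.23088789e-04  1.63003152e-03 -9.99998664e-01]]
cam in tool [ 0.0719088  -0.00110118 -0.16279869] [[ 9.89744286e-04 -9.65646074e-01 -2.59858962e-01]
 [ 9.99999214e-01  1.15571238e-03 -4.85900574e-04]
 [ 7.69530202e-04 -2.59858277e-01  9.65646459e-01]]
```

```bash
cat >> h.py <<'E'
from scipy.spatial.transform import Rotation as Ro
def downR(yaw): # tool pointing down, tool y along -(spacer/vise x) whose yaw is given in degrees
    a=np.radians(yaw); y=-np.array([np.cos(a),np.sin(a),0]); z=np.array([0,0,-1.]); return np.c_[np.cross(y,z),y,z]
def to(p,yaw,s=None):
    s=s or sense(); R=s['ee_rot']
    print('shift',np.round(R.T@(np.array(p)-s['tcp_pos']),4),'turn',np.round(Ro.from_matrix(R.T@downR(yaw)).as_rotvec(),4))
E
python3 -c "
from h import *
to([.515,-.11,.2],-1.6)"
```

```text
shift [-0.4725  0.3921  0.0223] turn [ 1.5000e-03  1.0000e-03 -1.2963e+00]
```

Request:
jog_arm(moves=[[-1, -0.03, 0.025, -0.01, 0, 0, -0.1], [-1, -0.06, 0.05, -0.02, 0, 0, -0.2], [-1, -0.09, 0.075, -0.03, 0, 0, -0.3], [-1, -0.12, 0.1, -0.03, 0, 0, -0.4], [-1, -0.15, 0.125, -0.03, 0, 0, -0.5], [-1, -0.18, 0.15, -0.03, 0, 0, -0.6], [-1, -0.21, 0.175, -0.03, 0, 0, -0.7], [-1, -0.24, 0.2, -0.03, 0, 0, -0.8], [-1, -0.27, 0.225, -0.03, 0, 0, -0.9], [-1, -0.3, 0.25, -0.03, 0, 0, -1.0]])

```text
time_s: 0.98
tcp_pos: [0.3831, -0.2885, 0.2526]
ee_rot: [[-0.314, -0.95, 0.0], [-0.95, 0.314, 0.0], [-0.0, -0.0, -1.0]]
wrist_force: [1.0, -0.4, -0.7]
gripper_width: 1.002
```

```bash
python3 -c "
from h import *
to([.515,-.11,.2],-1.6);print(sense()['joints'])"
```

```text
shift [-0.2109 -0.0692  0.0526] turn [-2.000e-04  1.000e-04 -2.912e-01]
[-1.75234215e+01  6.41071206e+00 -1.63079704e+01 -7.75175380e-03
 -6.72736203e+01 -7.55982902e-01]
```

Request:
jog_arm(moves=[[-1, -0.035, -0.01, 0.01, 0, 0, -0.06], [-1, -0.07, -0.02, 0.02, 0, 0, -0.12], [-1, -0.105, -0.03, 0.03, 0, 0, -0.18], [-1, -0.14, -0.045, 0.04, 0, 0, -0.24], [-1, -0.175, -0.06, 0.05, 0, 0, -0.291], [-1, -0.2, -0.069, 0.053, 0, 0, -0.291], [-1, -0.211, -0.069, 0.053, 0, 0, -0.291], [-1, -0.211, -0.069, 0.053, 0, 0, -0.291], [-1, -0.211, -0.069, 0.053, 0, 0, -0.291], [-1, -0.211, -0.069, 0.053, 0, 0, -0.291]])

```text
time_s: 1.82
tcp_pos: [0.5144, -0.113, 0.1998]
ee_rot: [[-0.034, -0.999, -0.0], [-0.999, 0.034, -0.0], [0.0, 0.0, -1.0]]
wrist_force: [0.1, -0.3, -0.3]
gripper_width: 0.995
```

```bash
python3 -c "
from h import *
to([.515,-.11,.2],-1.6);grab('wrist','w1')"
```

```text
shift [-0.003  -0.0005 -0.0002] turn [ 0.0001 -0.0001 -0.0059]
```

View pics/w1.png

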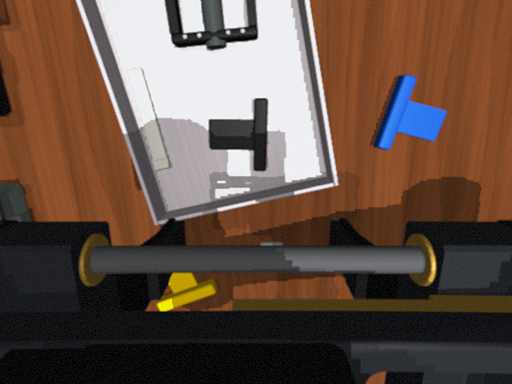

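The wrist view shows the black T in the bin: head at (261,134), blade tip at (209,134). The tyre lever is at (150,125) and the pedal at (212,25).

```bash
python3 - <<'E'
from h import *
c=load('w1'); f=c['frame'].astype(int)
crop('w1',195,85,285,185,6,'w1c')
g=cv2.cvtColor(c['frame'],cv2.COLOR_RGB2GRAY)
print(g[134,200:275].tolist()); print(g[92:176,262].tolist()); 
m=np.zeros_like(g); m[92:180,200:275]=(g[92:180,200:275]<75)
n,l,st,ce=cv2.connectedComponentsWithStats(m);k=1+np.argmax(st[1:,4]);m=(l==k)
for y in range(96,173,2):
    xs=np.where(m[y])[0]; print(y,(xs.min(),xs.max()) if len(xs) else None,end=' ')
E
```

```text
[171, 171, 171, 176, 175, 173, 177, 172, 142, 75, 33, 38, 30, 48, 50, 56, 61, 60, 58, 56, 56, 62, 63, 61, 56, 62, 60, 59, 63, 65, 61, 61, 63, 62, 65, 62, 60, 66, 64, 61, 64, 63, 59, 59, 66, 62, 63, 61, 64, 65, 53, 35, 30, 26, 19, 30, 31, 30, 34, 32, 24, 36, 32, 29, 33, 22, 52, 115, 162, 181, 177, 177, 173, 178, 174]
[239, 239, 240, 241, 244, 230, 112, 38, 58, 69, 65, 68, 67, 66, 64, 66, 65, 64, 66, 64, 65, 61, 65, 59, 63, 69, 62, 66, 62, 58, 63, 63, 61, 59, 63, 61, 63, 61, 64, 64, 61, 41, 32, 28, 26, 24, 31, 30, 36, 32, 25, 34, 29, 28, 33, 30, 34, 18, 32, 28, 30, 34, 26, 36, 26, 23, 30, 27, 26, 28, 30, 29, 30, 26, 29, 34, 33, 14, 49, 116, 165, 169, 166, 174]
96 None 98 None 100 (np.int64(255), np.int64(266)) 102 (np.int64(255), np.int64(266)) 104 (np.int64(255), np.int64(266)) 106 (np.int64(255), np.int64(266)) 108 (np.int64(255), np.int64(266)) 110 (np.int64(255), np.int64(266)) 112 (np.int64(255), np.int64(266)) 114 (np.int64(255), np.int64(266)) 116 (np.int64(254), np.int64(266)) 118 (np.int64(254), np.int64(266)) 120 (np.int64(210), np.int64(265)) 122 (np.int64(209), np.int64(265
[... 151 characters left out ...]
int64(209), np.int64(266)) 134 (np.int64(210), np.int64(266)) 136 (np.int64(210), np.int64(266)) 138 (np.int64(210), np.int64(266)) 140 (np.int64(210), np.int64(266)) 142 (np.int64(210), np.int64(266)) 144 (np.int64(210), np.int64(266)) 146 (np.int64(210), np.int64(265)) 148 (np.int64(211), np.int64(265)) 150 (np.int64(254), np.int64(265)) 152 (np.int64(254), np.int64(265)) 154 (np.int64(254), np.int64(265)) 156 (np.int64(254), np.int64(265)) 158 (np.int64(254), np.int64(265)) 160 (np.int64(254), np.int64(265)) 162 (np.int64(254), np.int64(265)) 164 (np.int64(254), np.int64(265)) 166 (np.int64(254), np.int64(265)) 168 (np.int64(254), np.int64(265)) 170 (np.int64(256), np.int64(264)) 172 None
```

View pics/w1c.png

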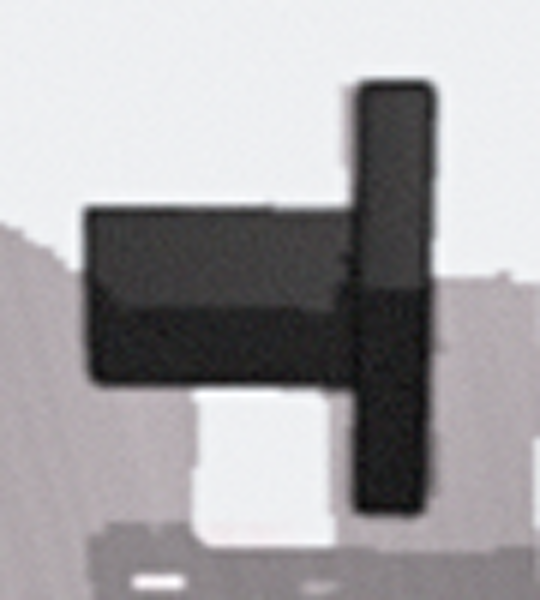

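```bash
python3 - <<'E'
from h import *
c=load('w1')
# head top edges (z=.023)
P=onz(c,[[255.0,98.3],[267.0,98.3],[266.0,170.5],[254.0,170.5]],.023); print(P)
print('size',np.linalg.norm(P[0]-P[1]),np.linalg.norm(P[0]-P[3]))
d=P[3]-P[0]; print('yaw',np.degrees(np.arctan2(d[1],d[0]))-90,'centre',P.mean(0))
B=onz(c,[[209,119.5],[210,149.5]],.010); print(B); d=B[1]-B[0]; print(np.degrees(np.arctan2(d[1],d[0]))-90, B.mean(0))
v=B.mean(0)-P.mean(0); print('axis yaw',np.degrees(np.arctan2(v[1],v[0])),np.linalg.norm(v[:2]),'expect 62')
to([P[:,0].mean(),P[:,1].mean(),.10],-1.2)
# predicted top cam check
print(P.mean(0))
E
```

```text
[[ 0.51302841 -0.20215026  0.023     ]
 [ 0.49961292 -0.20170658  0.023     ]
 [ 0.50273742 -0.11980931  0.023     ]
 [ 0.51706328 -0.12027999  0.023     ]]
size 0.01342281912909485 0.08196963592949626
yaw -2.8214705336769015 centre [ 0.50811051 -0.16098654  0.023     ]
[[ 0.5683172  -0.1807327   0.01      ]
 [ 0.56983102 -0.14544072  0.01      ]]
-2.4561403200036693 [ 0.56907411 -0.16308671  0.01      ]
axis yaw -1.9730393529918977 0.06099976744918555 expect 62
shift [0.048  0.0047 0.0999] turn [-0.0003  0.     -0.0135]
[ 0.50811051 -0.16098654  0.023     ]
```

Request:
jog_arm(moves=[[0, 0.03, 0.003, 0.03, 0, 0, 0.006], [0, 0.047, 0.005, 0.06, 0, 0, 0.006], [0, 0.047, 0.005, 0.09, 0, 0, 0.006], [0, 0.047, 0.005, 0.12, 0, 0, 0.006], [0, 0.047, 0.005, 0.14, 0, 0, 0.006], [0, 0.047, 0.005, 0.15, 0, 0, 0.006], [0, 0.047, 0.005, 0.15, 0, 0, 0.006], [0, 0.047, 0.005, 0.15, 0, 0, 0.006], [0, 0.047, 0.005, 0.15, 0, 0, 0.006], [0, 0.047, 0.005, 0.15, 0, 0, 0.006]])

```text
time_s: 2.7
tcp_pos: [0.5098, -0.1592, 0.0513]
ee_rot: [[-0.039, -0.999, 0.004], [-0.999, 0.039, -0.0], [0.0, -0.004, -1.0]]
wrist_force: [0.1, -0.1, 0.7]
gripper_width: 0.506
```

```bash
python3 -c "
from h import *
to([.508,-.161,.013],-2.3);s=sense();print(s['tcp_pos'],s['gripper_width'],s['joint_velocities']);grab('wrist','w2')
c=load('w2');print(proj(c,[[.508,-.161,.023],[.508,-.161,.05]]))"
```

```text
shift [0.0018 0.0019 0.0383] turn [-0.0036 -0.0001  0.0013]
[ 0.50980268 -0.15922756  0.05129603] 0.5057534254124315 [ 0.21418256  0.05438281 -0.42773178 -0.18996003  0.16729193  0.00854663]
[[258.63853484 217.90741857]
 [258.70906439 233.21400843]]
```

View pics/w2.png

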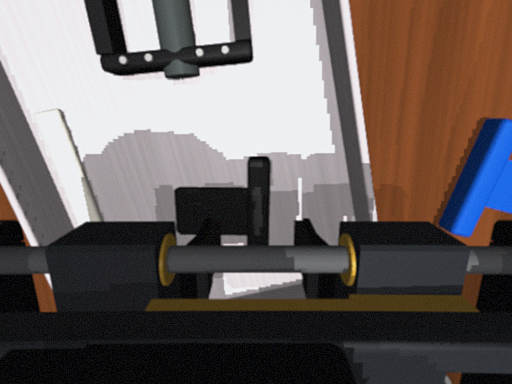

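The head (248–269, from row 157) lies between the open fingers and the blade is at (212,211). Descending.

Request:
jog_arm(moves=[[0, 0.001, 0.002, 0.01, 0, 0, 0], [0, 0.001, 0.002, 0.02, 0, 0, 0], [0, 0.001, 0.002, 0.028, 0, 0, 0], [0, 0.001, 0.002, 0.033, 0, 0, 0], [0, 0.001, 0.002, 0.036, 0, 0, 0], [0, 0.001, 0.002, 0.037, 0, 0, 0], [0, 0.001, 0.002, 0.037, 0, 0, 0], [0, 0.001, 0.002, 0.037, 0, 0, 0], [0, 0.001, 0.002, 0.037, 0, 0, 0], [0, 0.001, 0.002, 0.037, 0, 0, 0]])

```text
time_s: 3.58
tcp_pos: [0.5068, -0.16, 0.0129]
ee_rot: [[-0.039, -0.999, 0.001], [-0.999, 0.039, -0.0], [0.0, -0.001, -1.0]]
wrist_force: [0.5, 0.7, 0.6]
gripper_width: 0.5
```

```bash
python3 -c "
from h import *
to([.508,-.161,.013],-2.3);s=sense();print(s['tcp_pos'],s['wrist_force'])"
```

```text
shift [ 0.001  -0.0012 -0.0001] turn [-0.0008 -0.      0.0012]
[ 0.50682481 -0.15999486  0.01288953] [0.51936309 0.65307675 0.55814713]
```

Request:
jog_arm(moves=[[0.2, 0.001, -0.001, 0, 0, 0, 0], [0.4, 0.001, -0.001, 0, 0, 0, 0], [0.5, 0.001, -0.001, 0, 0, 0, 0], [0.55, 0.001, -0.001, 0, 0, 0, 0], [0.6, 0.001, -0.001, 0, 0, 0, 0], [0.7, 0.001, -0.001, 0, 0, 0, 0], [1, 0.001, -0.001, 0, 0, 0, 0], [1, 0.001, -0.001, 0, 0, 0, 0], [1, 0.001, -0.001, 0, 0, 0, 0], [1, 0.001, -0.001, 0, 0, 0, 0]])

```text
time_s: 4.42
tcp_pos: [0.5076, -0.161, 0.0126]
ee_rot: [[-0.039, -0.999, 0.0], [-0.999, 0.039, -0.0], [0.0, -0.0, -1.0]]
wrist_force: [0.7, 0.1, 0.3]
gripper_width: 0.181
```

```bash
python3 -c "
from h import *
s=sense();print(s['tcp_pos'],s['wrist_force'],s['gripper_width']*87,s['ee_rot']);grab('wrist','w3')"
```

```text
[ 0.50755065 -0.16102895  0.0125624 ] [0.71578813 0.09639247 0.32058579] 15.718515590307845 [[-3.88903141e-02 -9.99243482e-01  7.92209923e-05]
 [-9.99243485e-01  3.88903122e-02 -2.59430028e-05]
 [ 2.28424474e-05 -8.01699920e-05 -9.99999997e-01]]
```

View pics/w3.png

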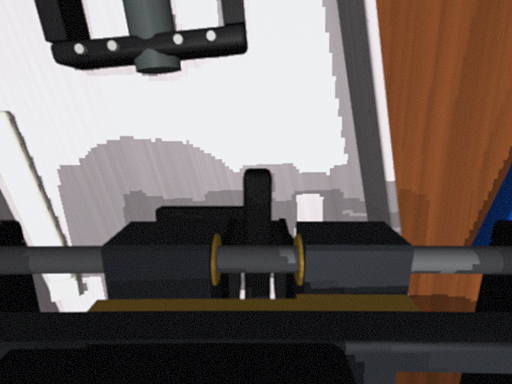

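Gripped: the opening stopped at 15.7 mm with the head between the pads at (257,200). Lifting.

Request:
jog_arm(moves=[[1, 0, 0, -0.01, 0, 0, 0], [1, 0, 0, -0.03, 0, 0, 0], [1, 0, 0, -0.06, 0, 0, 0], [1, 0, 0, -0.09, 0, 0, 0], [1, 0, 0, -0.12, 0, 0, 0], [1, 0, 0, -0.15, 0, 0, 0], [1, 0, 0, -0.18, 0, 0, 0], [1, 0, 0, -0.21, 0, 0, 0], [1, 0, 0, -0.24, 0, 0, 0], [1, -0.02, 0, -0.27, 0, 0, 0]])

```text
time_s: 5.3
tcp_pos: [0.5074, -0.1425, 0.2848]
ee_rot: [[-0.042, -0.999, 0.0], [-0.999, 0.042, -0.001], [0.001, -0.0, -1.0]]
wrist_force: [1.2, 1.1, -0.6]
gripper_width: 0.177
```

```bash
python3 -c "
from h import *
s=sense();print(s['gripper_width']*87);to([.56,.295,.3],-12)
grab('scene','s1');crop('s1',130,80,290,240,4,'s1c')"
```

```text
15.410806295305013
shift [-0.4393 -0.0342 -0.0155] turn [-0.0002 -0.0005  0.1675]
```

View pics/s1c.png

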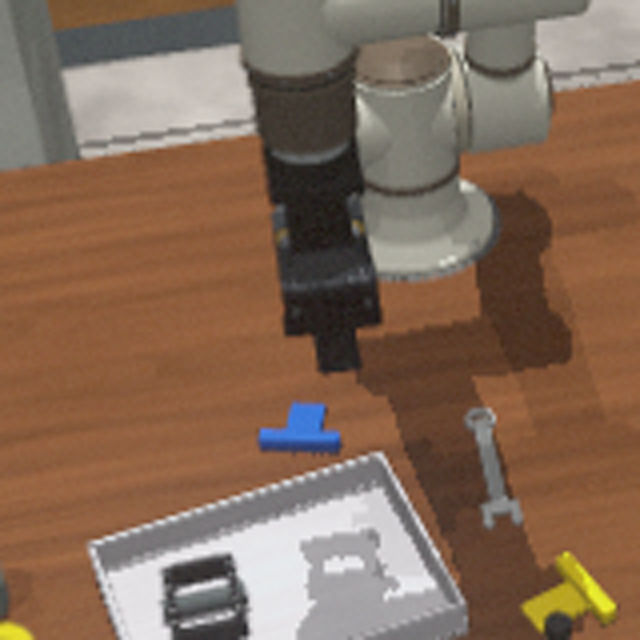

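The spacer is out of the bin and in the gripper (blade at crop (338,350)), and the other things haven't moved. Next I move to look at the caliper from above.

Request:
jog_arm(moves=[[1, -0.035, -0.003, -0.005, 0, 0, 0.02], [1, -0.07, -0.006, -0.01, 0, 0, 0.04], [1, -0.105, -0.009, -0.015, 0, 0, 0.06], [1, -0.14, -0.012, -0.015, 0, 0, 0.08], [1, -0.175, -0.015, -0.015, 0, 0, 0.1], [1, -0.21, -0.018, -0.015, 0, 0, 0.12], [1, -0.245, -0.021, -0.015, 0, 0, 0.14], [1, -0.28, -0.024, -0.015, 0, 0, 0.15], [1, -0.315, -0.027, -0.015, 0, 0, 0.16], [1, -0.35, -0.03, -0.015, 0, 0, 0.168]])

```text
time_s: 6.18
tcp_pos: [0.5513, 0.2091, 0.2981]
ee_rot: [[-0.206, -0.979, 0.0], [-0.979, 0.206, 0.0], [-0.0, -0.0, -1.0]]
wrist_force: [0.6, 0.2, 0.3]
gripper_width: 0.181
```

Request:
jog_arm(moves=[[1, -0.035, 0.008, 0, 0, 0, 0], [1, -0.07, 0.012, 0, 0, 0, 0], [1, -0.085, 0.012, 0, 0, 0, 0], [1, -0.085, 0.012, 0, 0, 0, 0], [1, -0.085, 0.012, 0, 0, 0, 0], [1, -0.085, 0.012, 0, 0, 0, 0], [1, -0.085, 0.012, 0, 0, 0, 0], [1, -0.085, 0.012, 0, 0, 0, 0], [1, -0.085, 0.012, 0, 0, 0, 0], [1, -0.085, 0.012, 0, 0, 0, 0]])

```text
time_s: 7.02
tcp_pos: [0.5577, 0.2924, 0.2979]
ee_rot: [[-0.206, -0.978, 0.0], [-0.978, 0.206, 0.0], [-0.0, -0.0, -1.0]]
wrist_force: [-0.2, 0.2, -0.3]
gripper_width: 0.181
```

```bash
python3 -c "
from h import *
s=sense();print(s['gripper_width']*87,s['tcp_pos']);to([.56,.295,.3],-12)
grab('wrist','w4')"
```

```text
15.725951122941096 [0.55769285 0.29241124 0.29793719]
shift [-0.003  -0.0017 -0.0021] turn [-0.0002  0.0004  0.0015]
```

View pics/w4.png

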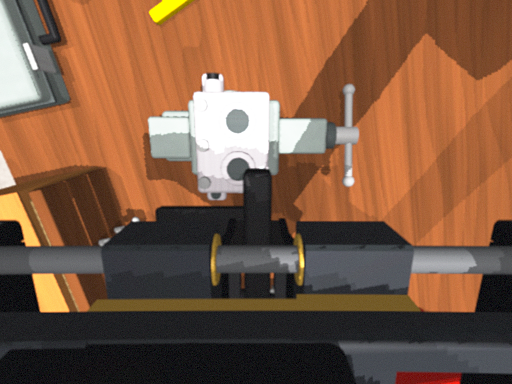

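```bash
python3 -c "
from h import *
crop('w4',180,65,290,205,5,'w4c')
c=load('w4');g=cv2.cvtColor(c['frame'],cv2.COLOR_RGB2GRAY)
for r in range(90,170,8): print(r,g[r,262:285].tolist())
"
```

```text
90 [134, 134, 133, 130, 133, 142, 148, 139, 134, 135, 137, 140, 132, 140, 135, 140, 137, 142, 145, 140, 131, 128, 123]
98 [255, 255, 255, 255, 255, 255, 255, 197, 143, 137, 132, 135, 138, 133, 137, 134, 136, 135, 136, 140, 143, 132, 129]
106 [255, 255, 255, 255, 255, 255, 250, 232, 235, 238, 240, 247, 251, 251, 249, 241, 222, 176, 132, 125, 139, 139, 135]
114 [255, 255, 255, 255, 255, 255, 248, 229, 234, 237, 238, 237, 240, 245, 245, 236, 215, 161, 116, 109, 113, 113, 122]
122 [255, 255, 255, 255, 255, 255, 247, 230, 235, 236, 238, 240, 245, 249, 246, 230, 203, 217, 239, 248, 250, 252, 251]
130 [255, 255, 255, 255, 255, 255, 244, 229, 234, 237, 236, 236, 241, 243, 241, 228, 208, 220, 241, 249, 250, 251, 251]
138 [255, 255, 255, 255, 255, 255, 246, 226, 231, 234, 234, 238, 246, 248, 242, 226, 200, 217, 245, 251, 249, 249, 249]
146 [255, 255, 255, 255, 255, 255, 228, 147, 130, 131, 140, 154, 169, 165, 153, 141, 159, 216, 244, 248, 247, 247, 248]
154 [238, 242, 247, 242, 222, 185, 144, 133, 132, 134, 138, 151, 163, 164, 151, 133, 104, 85, 72, 73, 74, 76, 80]
162 [239, 240, 232, 213, 178, 153, 135, 138, 137, 138, 135, 134, 134, 132, 121, 109, 89, 71, 70, 68, 68, 68, 69]
```

View pics/w4c.png

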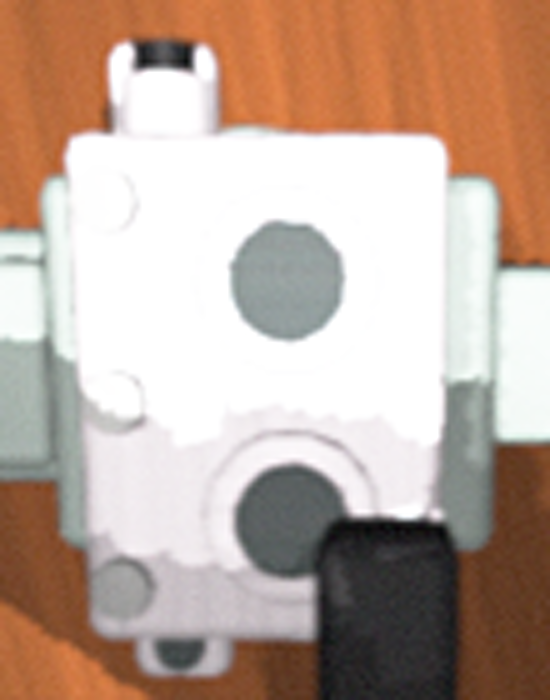

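```bash
python3 - <<'E'
from h import *
c=load('w4')
F=onz(c,[[268.8,98],[268.3,146]],.184); R=onz(c,[[193.1,97],[198.4,185]],.184)
T=onz(c,[[200,91.7],[262,91.9]],.184); Bt=onz(c,[[205,192],[235,192.5]],.184)
y=lambda p:np.degrees(np.arctan2((p[1]-p[0])[1],(p[1]-p[0])[0]))
print('F',F,y(F)-90,'R',R,y(R)-90); print('T',T,y(T)+180,'B',Bt,y(Bt)+180)
for yaw in (-12,-13,-14):
    a=np.radians(yaw);ex=np.array([np.cos(a),np.sin(a),0]);ey=np.array([-ex[1],ex[0],0])
    print(yaw,'x',F@ex,R@ex,'y',T@ey,Bt@ey)
E
```

```text
F [[0.52906417 0.21018587 0.184     ]
 [0.53797308 0.25263648 0.184     ]] -11.85238801846252 R [[0.59631574 0.19526757 0.184     ]
 [0.61288888 0.27595543 0.184     ]] -11.60702049421836
T [[0.58900365 0.19213857 0.184     ]
 [0.53407486 0.20377479 0.184     ]] 348.0391801887416 B [[0.60832518 0.2842168  0.184     ]
 [0.57931181 0.29082836 0.184     ]] 347.16266558450843
-12 x [0.47380275 0.473691  ] [0.5426864  0.54212143] y [0.31040063 0.31036223] [0.4044839  0.40491877]
-13 x [0.46822276 0.46735402] [0.53710656 0.53510412] y [0.31971106 0.31869276] [0.41377574 0.41369126]
-14 x [0.46250014 0.46087468] [0.53136312 0.5279238 ] y [0.32892411 0.32692621] [0.42294153 0.42233773]
```

```bash
python3 - <<'E'
from h import *
a=np.radians(-12);M=np.array([[np.cos(a),np.sin(a),0],[-np.sin(a),np.cos(a),0],[0,0,1]])
c=load('scene0')
q=np.array([[165,84],[372,84],[175,188],[389,188]])/8+[290,160]-.44
print(onz(c,q,.184)@M.T)
# predicted corners from the wrist estimate drawn on top+scene
C=np.array([[x,y,.184] for x,y in [(.473,.3096),(.473,.4056),(.543,.4056),(.543,.3096)]])@M
for t,r in (('top0',(150,145,215,245)),('scene0',(290,160,350,230))):
    i=cv2.imread(f'pics/{t}.png');s=8 if t[0]=='s' else 6
    k=cv2.resize(i[r[1]:r[3],r[0]:r[2]],None,fx=s,fy=s,interpolation=cv2.INTER_CUBIC)
    p=(proj(load(t),C)-[r[0],r[1]]+.5)*s-.5; print(t,p.round(0).tolist())
    cv2.polylines(k,[p.round().astype(int)],True,(0,0,255),1); cv2.imwrite(f'pics/{t}_ov.png',k)
E
```

```text
[[0.47430677 0.31685788 0.184     ]
 [0.47744882 0.41205979 0.184     ]
 [0.54490056 0.31406928 0.184     ]
 [0.54808712 0.40928252 0.184     ]]
top0 [[247.0, 331.0], [55.0, 296.0], [83.0, 156.0], [274.0, 191.0]]
scene0 [[149.0, 82.0], [357.0, 78.0], [379.0, 180.0], [165.0, 185.0]]
```

View pics/top0_ov.png

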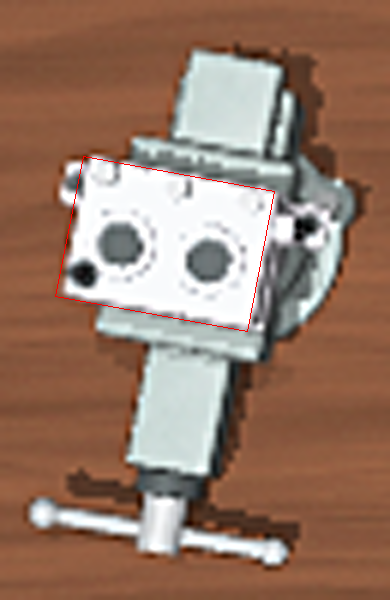

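View pics/scene0_ov.png

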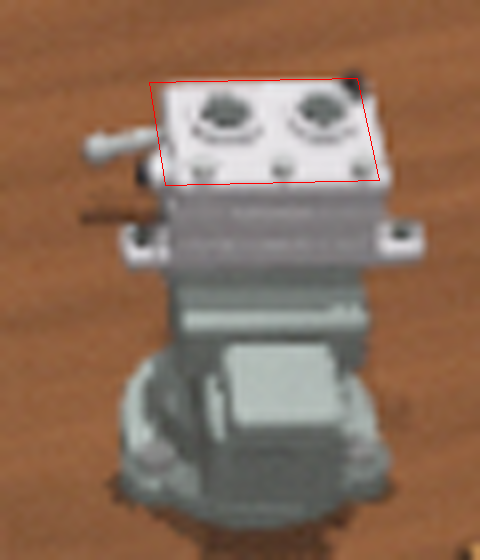

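```bash
cat >> h.py <<'E'
A=np.radians(-12);EX=np.array([np.cos(A),np.sin(A),0]);EY=np.array([-np.sin(A),np.cos(A),0])
def V(x,y,z): return EX*x+EY*y+np.array([0,0,z])
def vs():
    s=sense();p=s['tcp_pos'];R=s['ee_rot'];F=s['wrist_force'];print('vise frame x',round(p@EX,4),'y',round(p@EY,4),'z',round(p[2],4),'yaw',round(np.degrees(np.arctan2(-R[1,1],-R[0,1])),2),'tilt',R[:2,2].round(4),'F',round(F@EX,1),round(F@EY,1),round(F[2],1),'w',round(s['gripper_width']*87,1),'t',s['time_s'])
E
python3 -c "
from h import *
vs();to(V(.385,.358,.298),-12);to(V(.385,.358,.1606),-12)"
```

```text
vise frame x 0.4847 y 0.4021 z 0.2978 yaw -11.9 tilt [0.0002 0.0003] F 0.1 0.0 -0.9 w 15.5 t 7.0667
shift [ 0.044   0.0998 -0.0002] turn [-0.0002  0.0003  0.0017]
shift [0.044  0.0998 0.1372] turn [-0.0002  0.0003  0.0017]
```

Request:
jog_arm(moves=[[1, 0.012, 0.03, 0, 0, 0, 0.002], [1, 0.024, 0.06, 0, 0, 0, 0.002], [1, 0.036, 0.085, 0, 0, 0, 0.002], [1, 0.044, 0.1, 0, 0, 0, 0.002], [1, 0.044, 0.1, 0.03, 0, 0, 0.002], [1, 0.044, 0.1, 0.06, 0, 0, 0.002], [1, 0.044, 0.1, 0.09, 0, 0, 0.002], [1, 0.044, 0.1, 0.117, 0, 0, 0.002], [1, 0.044, 0.1, 0.117, 0, 0, 0.002], [1, 0.044, 0.1, 0.117, 0, 0, 0.002]])

```text
time_s: 7.9
tcp_pos: [0.4506, 0.2701, 0.1802]
ee_rot: [[-0.207, -0.978, -0.001], [-0.978, 0.207, -0.002], [0.003, 0.001, -1.0]]
wrist_force: [1.1, -0.4, 0.1]
gripper_width: 0.179
```

```bash
python3 -c "
from h import *
vs();to(V(.395,.358,.1606),-12)
grab('scene','s2');crop('s2',260,90,400,240,4,'s2c');grab('top','t2');crop('t2',120,130,270,260,5,'t2c');grab('wrist','w5')"
```

```text
vise frame x 0.3846 y 0.3579 z 0.1802 yaw -11.97 tilt [-0.0013 -0.0024] F 1.1 -0.2 0.1 w 15.6 t 7.9
shift [-0.0002 -0.0104  0.0195] turn [ 0.0008 -0.0026  0.0006]
```

View pics/s2c.png

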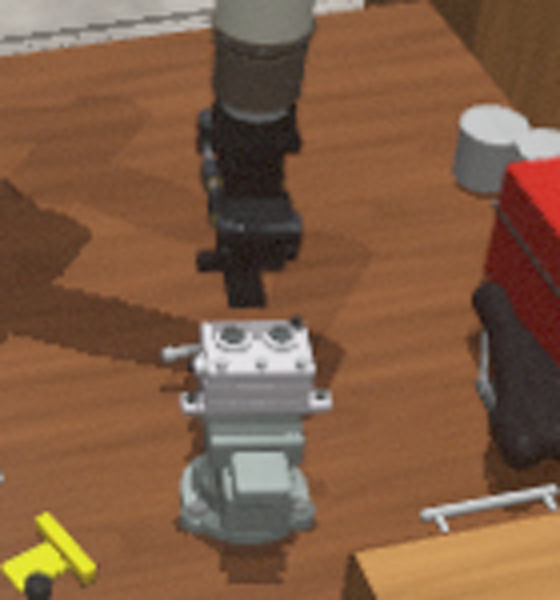

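View pics/t2c.png

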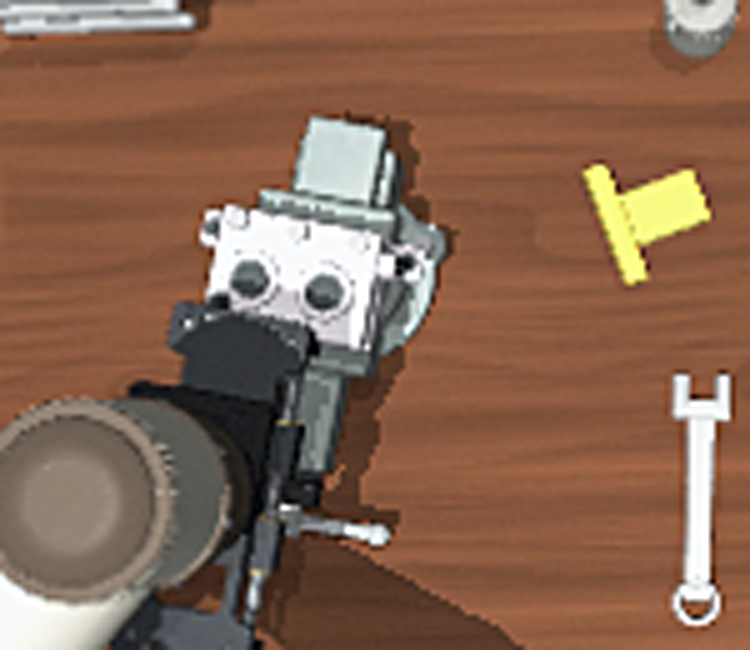

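View pics/w5.png

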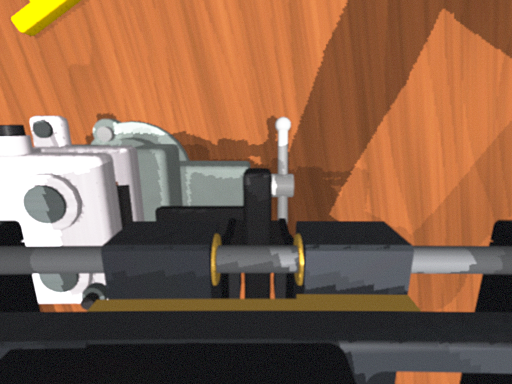

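```bash
python3 - <<'E'
from h import *
c=load('w5');crop('w5',0,110,290,240,2.7,'w5c')
g=cv2.cvtColor(c['frame'],cv2.COLOR_RGB2GRAY)
print('head end col257',g[162:178,257].tolist(),'blade edge col 190',g[198:214,190].tolist())
for x in (50,65,80,95): print(x,g[143:164,x].tolist())
M=np.array([EX,EY,[0,0,1]])
print('head end',onz(c,[[257,169]],.1802+.0104)@M.T,'blade side',onz(c,[[190,207]],.1802-.0016)@M.T)
E
```

```text
head end col257 [136, 100, 83, 80, 79, 67, 44, 23, 17, 26, 29, 38, 50, 47, 45, 51] blade edge col 190 [160, 171, 179, 169, 150, 153, 155, 129, 61, 22, 29, 44, 48, 46, 41, 35]
50 [241, 240, 229, 196, 164, 161, 179, 189, 185, 157, 140, 153, 203, 248, 255, 255, 255, 255, 255, 255, 255]
65 [226, 210, 164, 148, 157, 177, 182, 193, 186, 162, 139, 145, 196, 243, 255, 255, 255, 255, 255, 255, 255]
80 [133, 119, 111, 135, 163, 192, 220, 233, 237, 222, 152, 144, 189, 244, 255, 255, 255, 255, 255, 255, 255]
95 [172, 152, 114, 124, 151, 181, 218, 230, 237, 217, 150, 136, 162, 214, 249, 255, 255, 255, 255, 255, 255]
head end [[0.38526659 0.3159643  0.1906    ]] blade side [[0.42590678 0.34173801 0.1786    ]]
```

View pics/w5c.png

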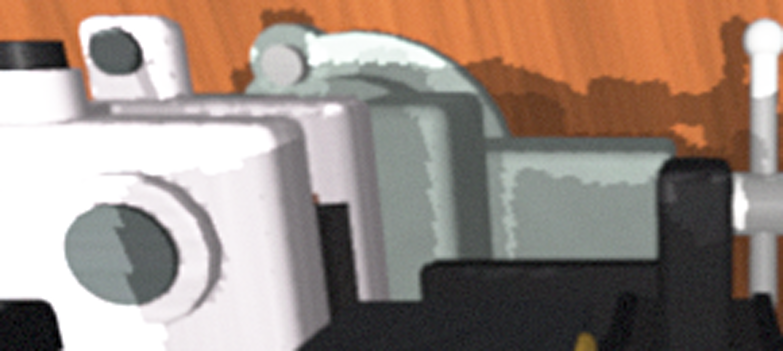

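```bash
python3 - <<'E'
from h import *
c=load('w5');M=np.array([EX,EY,[0,0,1]])
print('caliper edge',onz(c,[[50,154.8],[65,155],[80,155.2]],.184)@M.T)
print('front top edge?',onz(c,[[110,162],[119,200]],.184)@M.T)
print('lower lip end / lower front edge',onz(c,[[60,149],[120,149],[135,149]],.147)@M.T)
for z in (.151,.147): print('pad end',onz(c,[[124,185.5]],z)@M.T)
E
```

```text
caliper edge [[0.50011181 0.30964477 0.184     ]
 [0.49195165 0.30970622 0.184     ]
 [0.4837568  0.30976999 0.184     ]]
front top edge? [[0.46775061 0.31350233 0.184     ]
 [0.46549123 0.33576002 0.184     ]]
lower lip end / lower front edge [[0.51913208 0.31091159 0.147     ]
 [0.47880822 0.31067281 0.147     ]
 [0.46864999 0.31062081 0.147     ]]
pad end [[0.47727036 0.33530765 0.151     ]]
pad end [[0.47917199 0.33630707 0.147     ]]
```

Wrist view: the slot with the dark pad is visible at (124,186). From the same camera, the caliper and pad centre is y'≈0.358 and the held spacer y'≈0.358–0.359, so it's aligned. Lowering to slot height.

Request:
jog_arm(moves=[[1, 0, 0, 0.008, 0, 0, 0], [1, 0, 0, 0.016, 0, 0, 0], [1, 0, 0, 0.0195, 0, 0, 0], [1, 0, 0, 0.0195, 0, 0, 0], [1, 0, -0.004, 0.0195, 0, 0, 0], [1, 0, -0.008, 0.0195, 0, 0, 0], [1, 0, -0.01, 0.0195, 0, 0, 0], [1, 0, -0.01, 0.0195, 0, 0, 0], [1, 0, -0.01, 0.0195, 0, 0, 0], [1, 0, -0.01, 0.0195, 0, 0, 0]])

```text
time_s: 8.88
tcp_pos: [0.4606, 0.2685, 0.1611]
ee_rot: [[-0.208, -0.978, 0.0], [-0.978, 0.208, 0.0], [-0.0, -0.0, -1.0]]
wrist_force: [-0.4, 0.3, -0.7]
gripper_width: 0.179
```

```bash
python3 -c "
from h import *
vs();to(V(.411,.358,.1606),-12);to(V(.437,.358,.1606),-12)"
```

```text
vise frame x 0.3947 y 0.3584 z 0.1611 yaw -11.99 tilt [0.     0.0001] F -0.5 0.2 -0.7 w 15.5 t 8.8833
shift [ 0.0004 -0.0163  0.0005] turn [-0.      0.0001  0.0002]
shift [ 0.0004 -0.0423  0.0005] turn [-0.      0.0001  0.0002]
```

Request:
jog_arm(moves=[[1, 0, -0.004, 0.0005, 0, 0, 0], [1, 0, -0.008, 0.0005, 0, 0, 0], [1, 0, -0.011, 0.0005, 0, 0, 0], [1, 0, -0.014, 0.0005, 0, 0, 0], [1, 0, -0.017, 0.0005, 0, 0, 0], [1, 0, -0.019, 0.0005, 0, 0, 0], [1, 0, -0.021, 0.0005, 0, 0, 0], [1, 0, -0.023, 0.0005, 0, 0, 0], [1, 0, -0.025, 0.0005, 0, 0, 0], [1, 0, -0.025, 0.0005, 0, 0, 0]])

```text
time_s: 9.72
tcp_pos: [0.4853, 0.2634, 0.1605]
ee_rot: [[-0.208, -0.978, 0.0], [-0.978, 0.208, 0.0], [-0.0, -0.0, -1.0]]
wrist_force: [-0.3, 1.5, -1.1]
gripper_width: 0.179
```

```bash
python3 -c "
from h import *
vs();print(sense()['moment']);to(V(.437,.358,.1606),-12);grab('wrist','w6')"
```

```text
vise frame x 0.4199 y 0.3585 z 0.1605 yaw -11.98 tilt [0.0001 0.    ] F -0.6 1.4 -1.1 w 15.6 t 9.7167
[ 0.03866047  0.08674745 -0.01976716]
shift [ 0.0005 -0.0171 -0.0001] turn [-0.0001  0.0001  0.0003]
```

View pics/w6.png

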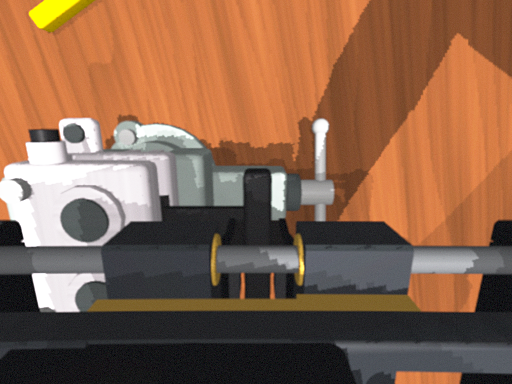

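The blade tip has gone behind the caliper's front edge at (160,205) without resistance. Pushing on.

Request:
jog_arm(moves=[[1, 0, -0.002, 0, 0, 0, 0], [1, 0, -0.004, 0, 0, 0, 0], [1, 0, -0.006, 0, 0, 0, 0], [1, 0, -0.008, 0, 0, 0, 0], [1, 0, -0.01, 0, 0, 0, 0], [1, 0, -0.012, 0, 0, 0, 0], [1, 0, -0.014, 0, 0, 0, 0], [1, 0, -0.016, 0, 0, 0, 0], [1, 0, -0.018, 0, 0, 0, 0], [1, 0, -0.018, 0, 0, 0, 0]])

```text
time_s: 10.6
tcp_pos: [0.5007, 0.2592, 0.1598]
ee_rot: [[-0.208, -0.978, -0.005], [-0.978, 0.208, -0.001], [0.002, 0.004, -1.0]]
wrist_force: [-5.1, 0.3, 0.4]
gripper_width: 0.18
```

```bash
python3 -c "
from h import *
vs();print(sense()['moment']);grab('wrist','w7')"
```

```text
vise frame x 0.4358 y 0.3577 z 0.1598 yaw -12.0 tilt [-0.0045 -0.0014] F -5.0 -0.7 0.4 w 15.6 t 10.6
[0.32424137 1.60341292 0.00315773]
```

View pics/w7.png

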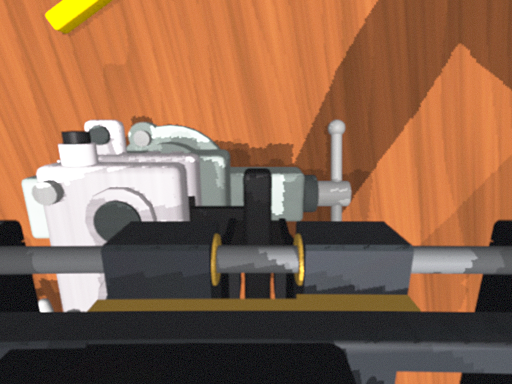

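Request:
jog_arm(moves=[[1, 0, -0.001, 0, 0, 0, 0], [1, 0, -0.002, 0, 0, 0, 0], [1, 0, -0.003, 0, 0, 0, 0], [1, 0, -0.003, 0, 0, 0, 0], [1, 0, -0.003, 0, 0, 0, 0], [0.6, 0, -0.003, 0, 0, 0, 0], [0.5, 0, -0.003, 0, 0, 0, 0], [0.42, 0, -0.003, 0, 0, 0, 0], [0.38, 0, -0.003, 0, 0, 0, 0], [0.38, 0, -0.003, 0, 0, 0, 0]])

```text
time_s: 11.48
tcp_pos: [0.5061, 0.2592, 0.1609]
ee_rot: [[-0.208, -0.978, 0.001], [-0.978, 0.208, 0.001], [-0.001, -0.001, -1.0]]
wrist_force: [-0.9, 0.3, -0.3]
gripper_width: 0.301
```

```bash
python3 -c "
from h import *
vs();print(sense()['moment']);grab('wrist','w8')"
```

```text
vise frame x 0.4412 y 0.3588 z 0.1609 yaw -11.98 tilt [0.0012 0.0006] F -1.0 0.1 -0.3 w 26.2 t 11.4833
[ 0.03250161  0.09405845 -0.02043183]
```

View pics/w8.png

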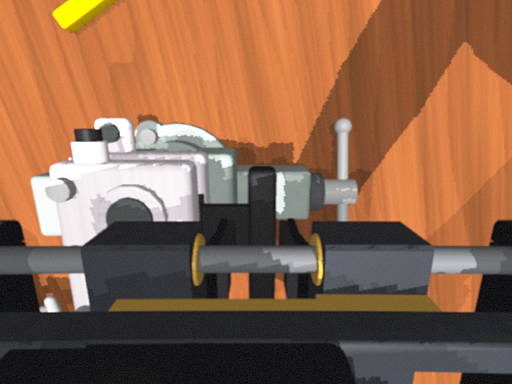

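Released: the pads hold the blade (head at (262,205), fingers clear on both sides). Rising straight up.

Request:
jog_arm(moves=[[0.38, 0, 0, -0.004, 0, 0, 0], [0.38, 0, 0, -0.012, 0, 0, 0], [0.38, 0, 0, -0.025, 0, 0, 0], [0.38, 0, 0, -0.045, 0, 0, 0], [0.38, 0, 0, -0.065, 0, 0, 0], [0.38, 0, 0, -0.08, 0, 0, 0], [1, 0, 0.03, -0.08, 0, 0, 0], [1, 0, 0.06, -0.08, 0, 0, 0], [1, 0, 0.08, -0.08, 0, 0, 0], [1, 0, 0.08, -0.08, 0, 0, 0]])

```text
time_s: 12.37
tcp_pos: [0.4249, 0.2758, 0.242]
ee_rot: [[-0.205, -0.979, 0.001], [-0.979, 0.205, 0.002], [-0.002, -0.0, -1.0]]
wrist_force: [-0.2, -0.1, -0.2]
gripper_width: 0.091
```

```bash
python3 -c "
from h import *
vs();grab('wrist','w9');grab('scene','s3');crop('s3',260,90,400,240,4,'s3c')"
```

```text
vise frame x 0.3582 y 0.3581 z 0.242 yaw -11.84 tilt [0.0006 0.0017] F -0.2 -0.1 -0.2 w 7.9 t 12.3667
```

View pics/w9.png

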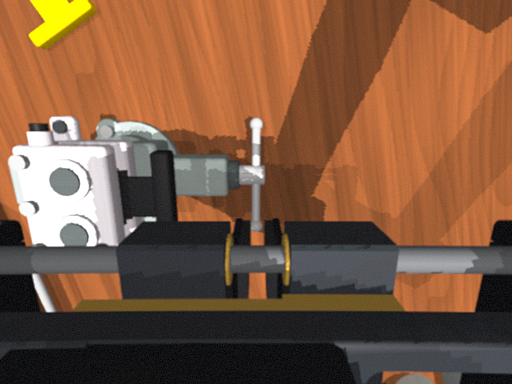

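View pics/s3c.png

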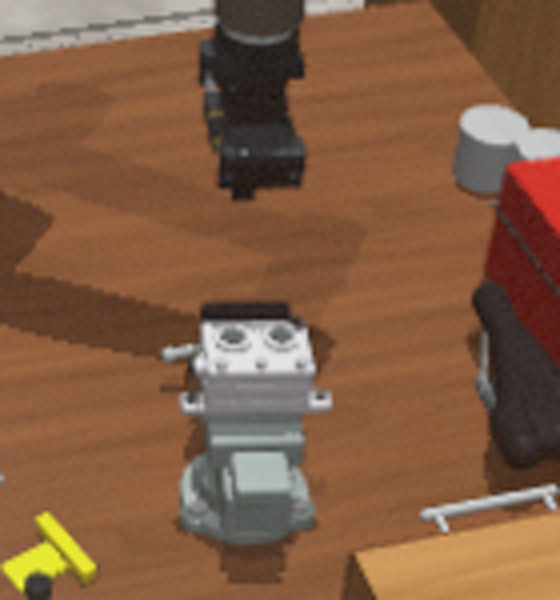

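The spacer stays level in the pads: head at (163,188), blade visible from (120,195) to (150,195). Now I lower the shut fingers behind the head.

Request:
jog_arm(moves=[[1, 0, 0, 0.03, 0, 0, 0], [1, 0, 0, 0.06, 0, 0, 0], [1, 0, 0, 0.085, 0, 0, 0], [1, 0, 0, 0.092, 0, 0, 0], [1, 0, 0, 0.092, 0, 0, 0], [1, 0, -0.015, 0.092, 0, 0, 0], [1, 0, -0.03, 0.092, 0, 0, 0], [1, 0, -0.04, 0.092, 0, 0, 0], [1, 0, -0.045, 0.092, 0, 0, 0], [1, 0, -0.045, 0.092, 0, 0, 0]])

```text
time_s: 13.3
tcp_pos: [0.4728, 0.2664, 0.1494]
ee_rot: [[-0.209, -0.978, 0.002], [-0.978, 0.209, 0.001], [-0.001, -0.001, -1.0]]
wrist_force: [-0.5, 0.5, -0.5]
gripper_width: 0.007
```

```bash
python3 -c "
from h import *
vs();to(V(.41,.3585,.15),-12);grab('wrist','w10')"
```

```text
vise frame x 0.407 y 0.3589 z 0.1494 yaw -12.06 tilt [0.0016 0.0011] F -0.6 0.4 -0.5 w 0.6 t 13.3
shift [ 0.0004 -0.003  -0.0005] turn [-0.0013  0.0014 -0.001 ]
```

View pics/w10.png

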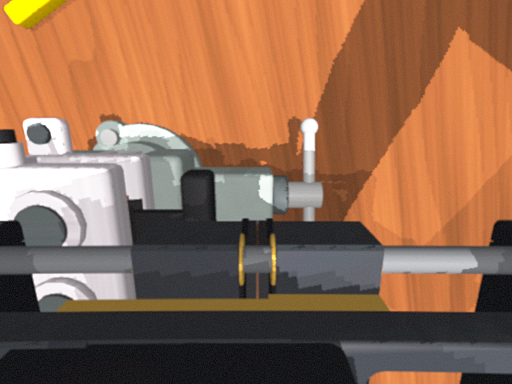

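Request:
jog_arm(moves=[[1, 0, -0.003, -0.0005, 0, 0, 0], [1, 0, -0.006, -0.0005, 0, 0, 0], [1, 0, -0.009, -0.0005, 0, 0, 0], [1, 0, -0.012, -0.0005, 0, 0, 0], [1, 0, -0.014, -0.0005, 0, 0, 0], [1, 0, -0.016, -0.0005, 0, 0, 0], [1, 0, -0.018, -0.0005, 0, 0, 0], [1, 0, -0.02, -0.0005, 0, 0, 0], [1, 0, -0.022, -0.0005, 0, 0, 0], [1, 0, -0.022, -0.0005, 0, 0, 0]])

```text
time_s: 14.18
tcp_pos: [0.4913, 0.2613, 0.1485]
ee_rot: [[-0.208, -0.978, -0.004], [-0.978, 0.208, -0.001], [0.002, 0.003, -1.0]]
wrist_force: [-4.6, 0.7, 1.6]
gripper_width: 0.005
```

```bash
python3 -c "
from h import *
vs();grab('wrist','w11')"
```

```text
vise frame x 0.4262 y 0.3578 z 0.1485 yaw -12.0 tilt [-0.0036 -0.0013] F -4.6 -0.3 1.6 w 0.4 t 14.1833
```

View pics/w11.png

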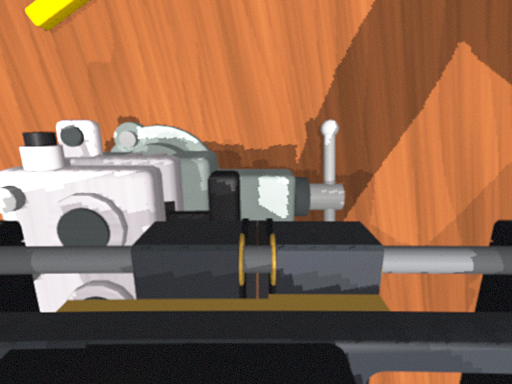

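Contact at about 5 N and the spacer is sliding in (head now at (225,195)). Continuing.

Request:
jog_arm(moves=[[1, 0, -0.0015, 0, 0, 0, 0], [1, 0, -0.003, 0, 0, 0, 0], [1, 0, -0.0045, 0, 0, 0, 0], [1, 0, -0.006, 0, 0, 0, 0], [1, 0, -0.0075, 0, 0, 0, 0], [1, 0, -0.009, 0, 0, 0, 0], [1, 0, -0.0105, 0, 0, 0, 0], [1, 0, -0.012, 0, 0, 0, 0], [1, 0, -0.0135, 0, 0, 0, 0], [1, 0, -0.015, 0, 0, 0, 0]])

```text
time_s: 15.07
tcp_pos: [0.5058, 0.2583, 0.1485]
ee_rot: [[-0.208, -0.978, -0.004], [-0.978, 0.208, -0.001], [0.002, 0.003, -1.0]]
wrist_force: [-5.1, 1.4, 2.0]
gripper_width: 0.004
```

```bash
python3 -c "
from h import *
vs();grab('wrist','w12')"
```

```text
vise frame x 0.4411 y 0.3578 z 0.1485 yaw -11.98 tilt [-0.0035 -0.0011] F -5.3 0.3 2.0 w 0.4 t 15.0667
```

View pics/w12.png

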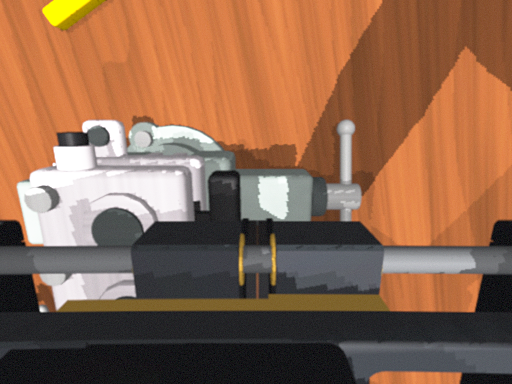

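Request:
jog_arm(moves=[[1, 0, -0.0007, 0, 0, 0, 0], [1, 0, -0.0014, 0, 0, 0, 0], [1, 0, -0.002, 0, 0, 0, 0], [1, 0, -0.0026, 0, 0, 0, 0], [1, 0, -0.0032, 0, 0, 0, 0], [1, 0, -0.0038, 0, 0, 0, 0], [1, 0, -0.0044, 0, 0, 0, 0], [1, 0, -0.005, 0, 0, 0, 0], [1, 0, -0.005, 0, 0, 0, 0], [1, 0, -0.005, 0, 0, 0, 0]])

```text
time_s: 15.95
tcp_pos: [0.5108, 0.2573, 0.1485]
ee_rot: [[-0.208, -0.978, -0.003], [-0.978, 0.208, -0.001], [0.002, 0.003, -1.0]]
wrist_force: [-5.1, 2.3, 1.0]
gripper_width: 0.007
```

```bash
python3 -c "
from h import *
vs();grab('wrist','w13');crop('w13',100,110,300,230,3.5,'w13c')"
```

```text
vise frame x 0.4461 y 0.3579 z 0.1485 yaw -11.98 tilt [-0.0034 -0.0011] F -5.5 1.2 1.0 w 0.6 t 15.95
```

View pics/w13c.png

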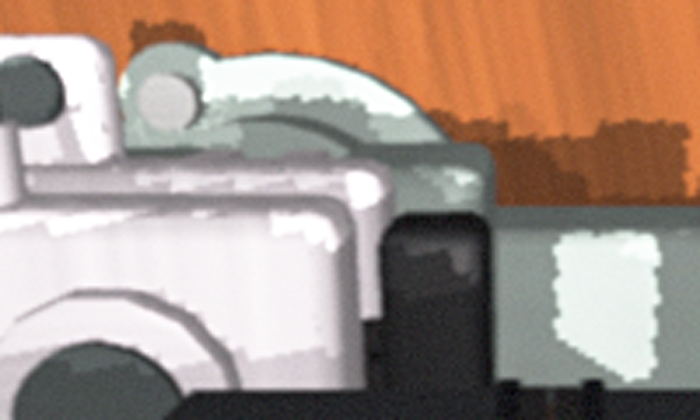

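Request:
jog_arm(moves=[[1, 0, -0.0005, 0, 0, 0, 0], [1, 0, -0.001, 0, 0, 0, 0], [1, 0, -0.0015, 0, 0, 0, 0], [1, 0, -0.002, 0, 0, 0, 0], [1, 0, -0.0025, 0, 0, 0, 0], [1, 0, -0.003, 0, 0, 0, 0], [1, 0, -0.0035, 0, 0, 0, 0], [1, 0, -0.004, 0, 0, 0, 0], [1, 0, -0.004, 0, 0, 0, 0], [1, 0, -0.004, 0, 0, 0, 0]])

```text
time_s: 16.83
tcp_pos: [0.5134, 0.2567, 0.1485]
ee_rot: [[-0.208, -0.978, -0.006], [-0.978, 0.208, -0.001], [0.002, 0.005, -1.0]]
wrist_force: [-10.5, 3.0, 2.7]
gripper_width: 0.004
```

```bash
python3 -c "
from h import *
vs();grab('wrist','w14');crop('w14',100,110,300,230,3.5,'w14c')"
```

```text
vise frame x 0.4488 y 0.3579 z 0.1485 yaw -11.98 tilt [-0.0057 -0.001 ] F -10.9 0.7 2.7 w 0.4 t 16.8333
```

View pics/w14c.png

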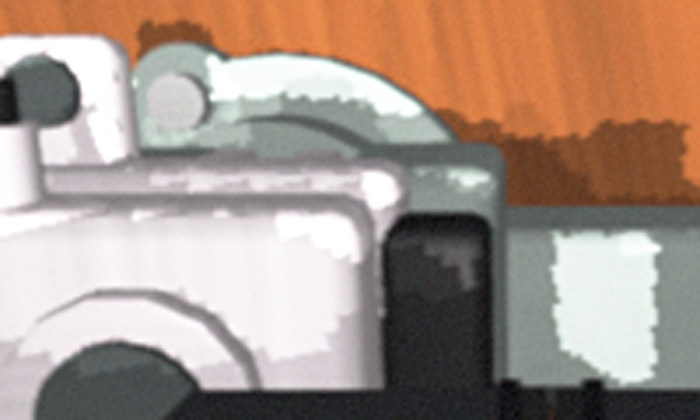

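Request:
jog_arm(moves=[[1, 0, -0.0004, 0, 0, 0, 0], [1, 0, -0.0008, 0, 0, 0, 0], [1, 0, -0.0012, 0, 0, 0, 0], [1, 0, -0.0016, 0, 0, 0, 0], [1, 0, -0.002, 0, 0, 0, 0], [1, 0, -0.0024, 0, 0, 0, 0], [1, 0, -0.0028, 0, 0, 0, 0], [1, 0, -0.003, 0, 0, 0, 0], [1, 0, -0.003, 0, 0, 0, 0], [1, 0, -0.003, 0, 0, 0, 0]])

```text
time_s: 17.72
tcp_pos: [0.5134, 0.2566, 0.1485]
ee_rot: [[-0.208, -0.978, -0.011], [-0.978, 0.208, -0.001], [0.003, 0.01, -1.0]]
wrist_force: [-19.4, 6.7, 9.1]
gripper_width: 0.008
```

```bash
python3 -c "
from h import *
vs()"
```

```text
vise frame x 0.4489 y 0.3578 z 0.1485 yaw -11.98 tilt [-0.0108 -0.001 ] F -20.4 2.5 9.1 w 0.7 t 17.7167
```

It stalls at x'=0.449 while the force rises to 20 N, so the head is seated. Backing off straight, then up to look.

Request:
jog_arm(moves=[[1, 0, 0.003, 0, 0, 0, 0], [1, 0, 0.006, 0, 0, 0, 0], [1, 0, 0.015, 0, 0, 0, 0], [1, 0, 0.03, 0, 0, 0, 0], [1, 0, 0.06, 0, 0, 0, 0], [1, 0, 0.085, 0, 0, 0, 0], [1, 0, 0.085, -0.03, 0, 0, 0], [1, 0, 0.085, -0.065, 0, 0, 0], [1, -0.01, 0.085, -0.1, 0, 0, 0], [1, -0.03, 0.085, -0.1, 0, 0, 0]])

```text
time_s: 18.55
tcp_pos: [0.4452, 0.3046, 0.2579]
ee_rot: [[-0.207, -0.978, 0.013], [-0.978, 0.207, 0.01], [-0.012, -0.01, -1.0]]
wrist_force: [0.5, 0.4, 1.6]
gripper_width: 0.003
```

```bash
python3 -c "
from h import *
vs();grab('wrist','w15');crop('w15',0,80,260,240,3,'w15c');grab('scene','s4');crop('s4',130,90,400,270,2.9,'s4c')"
```

```text
vise frame x 0.3722 y 0.3905 z 0.2579 yaw -11.97 tilt [0.0128 0.0098] F 0.4 0.5 1.6 w 0.3 t 18.55
```

View pics/w15c.png

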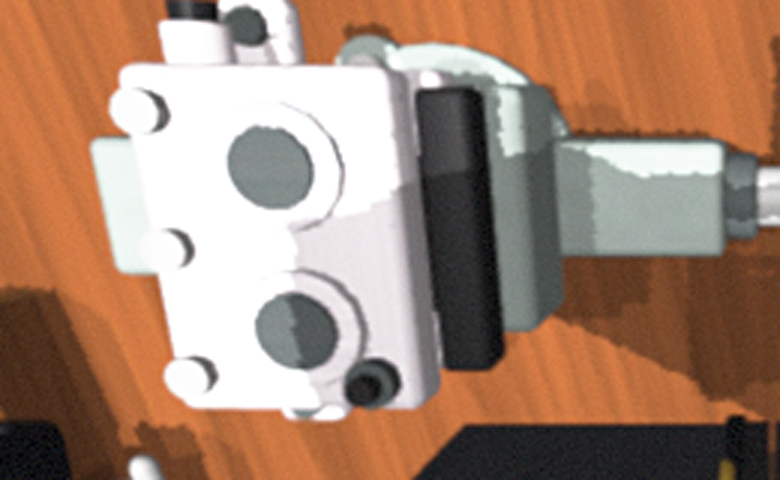

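View pics/s4c.png

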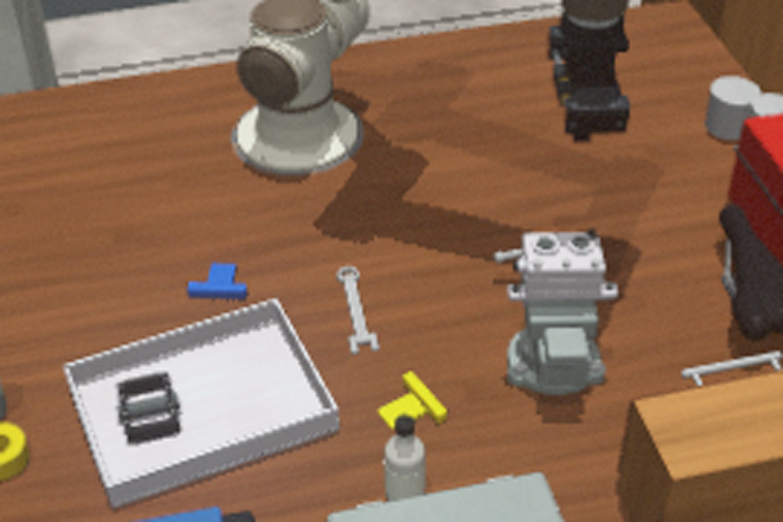

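```bash
python3 - <<'E'
from h import *
c=load('w15');M=np.array([EX,EY,[0,0,1]])
q=lambda *p:(np.array(p,float)+.5)/3-.5+[0,80]
print('head front edge',onz(c,q([420,100],[443,360]),.171)@M.T)
print('head rear edge',onz(c,q([482,100],[502,355]),.171)@M.T)
print('head ends',onz(c,q([450,88],[475,369]),.171)@M.T)
print('caliper top front edge',onz(c,q([405,100],[437,360]),.184)@M.T)
print('caliper ends',onz(c,q([330,66],[300,408]),.184)@M.T)
E
```

```text
head front edge [[0.47036116 0.3187448  0.171     ]
 [0.47180022 0.39421186 0.171     ]]
head rear edge [[0.45320362 0.31864488 0.171     ]
 [0.45391829 0.39255759 0.171     ]]
head ends [[0.46173197 0.31550603 0.171     ]
 [0.46243448 0.3970179  0.171     ]]
caliper top front edge [[0.4690552  0.31863245 0.184     ]
 [0.46819879 0.39014134 0.184     ]]
caliper ends [[0.48745565 0.31027091 0.184     ]
 [0.50922463 0.40487111 0.184     ]]
```

The head front edge is at x'≈0.471 and parallel to the caliper face (0.469–0.473). It is centred within about 1.5 mm in y, with no visible gap, and the bystanders are where they were. Handing in.

Request:
jog_arm(moves=[[1, 0, 0, 0, 0, 0, 0], [1, 0, 0, 0, 0, 0, 0], [1, 0, 0, 0, 0, 0, 0], [1, 0, 0, 0, 0, 0, 0], [1, 0, 0, 0, 0, 0, 0], [1, 0, 0, 0, 0, 0, 0], [1, 0, 0, 0, 0, 0, 0], [1, 0, 0, 0, 0, 0, 0], [1, 0, 0, 0, 0, 0, 0], [1, 0, 0, 0, 0, 0, 0]])

```text
time_s: 19.48
tcp_pos: [0.4423, 0.3031, 0.2491]
ee_rot: [[-0.208, -0.978, 0.0], [-0.978, 0.208, 0.0], [-0.0, -0.0, -1.0]]
wrist_force: [0.1, 0.1, 0.5]
gripper_width: 0.008
```

```bash
python3 -c "
from h import *
vs();print(finish_job())"
```

```text
vise frame x 0.3696 y 0.3885 z 0.2491 yaw -11.98 tilt [0.0001 0.0001] F 0.1 0.1 0.5 w 0.7 t 19.4833
the job is handed in; nothing more can be done
None
```

The spacer is fully home in the caliper, and I handed the job in at 19.5 s. I lifted the black T-spacer from the bin by its head and started its blade about 28 mm between the pads. I let go there, and it stayed level. Then I pushed the head home with the shut fingers.

**Last checks:**
- **Seating:** the push stalled at about 20 N. The head's front edge measures in line with the caliper face, at 0.471 m along the vise's x, against 0.469–0.473 m for the face. It is parallel within about 1° and centred within about 1.5 mm.
- **Clear of the work:** the arm was touching nothing, and the bin, look-alikes and bystanders I could see in the last picture had not moved. I did not check the tyre lever separately; the arm never went near it.
- **Disagreement:** the scene camera put the caliper about 5 mm further along y than the wrist and top views did. I used the wrist view, which showed the spacer and the pads together.

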